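Load the rocking brush tray level

TASK

Load the rocking display tray with the black-bristled and the red-bristled horsehair brush that stand on the bench on either side of it, one in each blue-lined pocket, either way about. Keep each brush the same way up as it stands now and set it down, do not drop it, so that it lies fully down inside the pocket's rim and the tray comes to rest level. Leave the other things on the bench where they are.

Things in the scene. Friction and masses are not known exactly. Their poses are not given: they have to be found in the camera images.
- brush_black: horsehair brush with a light wooden back and black bristles, standing on its long edge on the bench: 142 mm long (its x axis), 45 mm across (y; grip here), 49 mm tall (z up); about 0.13 kg, both brushes weigh the same within a few per cent. Origin at the centre of its underside. Its yaw can be up to about 40 degrees either way.
- brush_red: horsehair brush with a light wooden back and red bristles, standing on its long edge on the bench: 142 mm long (its x axis), 45 mm across (y; grip here), 49 mm tall (z up); about 0.13 kg, both brushes weigh the same within a few per cent. Origin at the centre of its underside. Its yaw can be up to about 40 degrees either way.
- pocket_a (a point): centre of the floor of the tray's +y (left) pocket (blue-lined). Axes: x along the pocket and parallel to the pivot, z square to the tray floor; the tray's pivot is 105 mm away along -y and 8 mm lower. The pocket is 160 mm long (x) and 60 mm wide (y) inside, with a rim 10 mm high and 6 mm thick; the floor stands 63 mm above the bench when the tray is level. The whole tray measures 172 mm (x) by 286 mm (y).
- pocket_b (a point): centre of the floor of the tray's -y (right) pocket (blue-lined). Axes: x along the pocket and parallel to the pivot, z square to the tray floor; the tray's pivot is 105 mm away along +y and 8 mm lower. The pocket is 160 mm long (x) and 60 mm wide (y) inside, with a rim 10 mm high and 6 mm thick; the floor stands 63 mm above the bench when the tray is level. The whole tray measures 172 mm (x) by 286 mm (y).
- tray (a joint): tilt of the pale wooden tray about its pivot, rad: 0 level, positive when the pocket_a end is up, stops at -0.13 and +0.13. The stand is fixed to the bench. A weak centring spring (0.6 N m/rad, damped) holds the empty tray level; one brush alone tips it to its stop, where the loaded pocket sinks 14 mm and the other rises 14 mm. About 1.5 N on the raised pocket brings it back to level.
- white_bottle_1: white round bottle with a black label, 46 mm across, 128 mm tall, behind the tray to the left. Bystander, to be left alone. Origin at the centre of its underside.
- bottle_orange: white bottle with an orange round mark, 42x54x130 mm, behind the tray. Bystander, to be left alone. Origin at the centre of its underside.
- jar_cream: glass cream jar with a dark lid, 62 mm across, 50 mm tall, behind the tray. Bystander, to be left alone. Origin at the centre of its underside.
- tin_black: flat black polish tin, 69 mm across, 26 mm tall, behind the tray to the right. Bystander, to be left alone. Origin at the centre of its underside.
- tin_blue: flat blue polish tin, 67 mm across, 22 mm tall, on the left of the bench. Bystander, to be left alone. Origin at the centre of its underside.
- polish_block: black suede block 58x32x22 mm, at the back left. Bystander, to be left alone. Origin at the centre of its underside.
- jar_lid: white screw lid lying on the bench, 65 mm across, 12 mm tall, beyond the left side of the tray. Bystander, to be left alone. Origin at the centre of its underside.
Not all that is in view belongs to the job. What is shaped like the brush_black but purple is not meant.

How it is judged:
By the outcome, as a careful person would: the job done as asked, in the order asked, and still so for the second after the job is handed in, with the robot touching nothing.
It also fails if it takes over 64 s, if anything falls off the work surface, if the arm or the gripper's body presses on something with over 40 N, if the wrist force passes 120 N, or if a joint passes its speed limit or range.

ROBOT

A 6-joint arm with a two-finger parallel gripper is mounted at the origin on a cart in front of the work surface, level with it; the furniture and walls round the work are solid. World frame = base frame: x ahead of the robot, y to its left, z up, the work surface at z = 0. Lengths are in m, angles in rad, forces in N, time in s.
With the tool pointing down it reaches from about 0.425 to 0.95 m from the base axis. Payload 3.5 kg.
Tool frame: the origin (TCP) lies at the very end of the fingers, on their centre line; the grasp point (between the pads) lies 19 mm behind it (ctrl.grip_point_offset is the distance from the TCP to the grasp point, in m); z points along the fingers, y is the line along which they close (so a half turn about z gives the same grasp; the last joint's range is limited). The gripper opens to 85 mm and grips with 20 to 120 N. Pads are 22 mm wide; open, the fingers measure 114 mm over their backs; the gripper's body (76 mm by 85 mm) begins 54 mm behind the grasp point. The pads swing forward as they close: fully open they stand 13 mm farther back than shut.
Start: joints at [-1.42, 0.286, 1.577, -0, 1.279, -0.15], TCP at [0.2, -0.645, 0.231] pointing down, gripper open.
Joint ranges: [-2.77, 2.77], [-0.9, 2.22], [0.21, 2.48], [-1.53, 4.67], [0.24, 2.81], [-2.84, 2.84]. Speed limits (rad/s): [2.79, 2.79, 3.14, 3.14, 3.14, 3.14].

INTERFACE

Orientations are given as a unit quaternion [x, y, z, w].
In Python, from plant import ctrl gives the robot as it stands. The module is installed in compiled form; this text tells all that it offers.
- The arm moves only by the shell command python3 -m pendant 'ROWS' [OPENING] [FORCE]. ROWS is JSON, a list of rows, each an object of numbers: "dx", "dy", "dz": the shift along the tool's x, y, z in cm; "twist": the turn about the tool's z in degrees. A call has 1 to 10 rows; each row is the pose to reach, as a shift and turn from the pose commanded when the call began, along the tool's axes at that moment; what a row does not reach only later rows make up. A row lasts 1/8 s, in which the tool goes at most 62.5 mm and 10.7 degrees, less where a joint would pass 70% of its speed; a pose out of reach is approached as far as the arm can. A call with a gripper value outside its range is refused whole. OPENING is the opening in per cent of the stroke, from 0 (shut) to 100 (fully open), set as the call begins (- or left out, the last holds). The fingers move at their own pace and stop on an object; FORCE is the grip in N (left out, the last holds). Time passes only in rows, so rows that repeat a pose let the fingers close. It gives the time, the measured TCP pose, the force, the opening and the grip force at its end, in the units of the state.
- ctrl.get_state(): the state, without advancing time (a new reading comes with each control period).
- ctrl.read_camera(name): name is "scene" or "top" or "wrist"; returns a dict with "img" (400x640x3 uint8, red, green, blue), "depth" (400x640 float32, m along the optical axis (not along the pixel's ray), 0 where there is no reading), "camera_matrix" (3x3 intrinsics, pixels), "xyz" and "rotation" of the camera in the world; the wrist camera has in their place "tool_from_camera" (4x4, takes a point from camera to tool coordinates, whose origin is the TCP and whose axes are the flange's). Camera axes: x right, y up, looking along -z (the intrinsics and any distortion apply to the point x, -y, -z); pixel columns grow to the right and rows downward; lengths in m; the calibration is good to about 2 mm. A picture is of the moment at which its call begins: read the wrist's pose just before it.
- ctrl.sign_off(): hands the job in; it is judged then, once.
The state is a dict: "time": time; "qpos": joint angles; "dq": joint speeds; "joint_efforts": joint torques, N m; "eef_pos": TCP position; "tcp_rot": TCP orientation; "contact_force": force on the tool from outside, world axes, zero at the start; "wrist_torque": the same for the moment, N m; "opening": opening from 0.0 (shut) to 1.0 (fully open); "finger_force": force on a finger pad.
Only numpy, scipy, OpenCV 4.12 (cv2) and the standard library are available. Lean on these libraries where they do the work, as an engineer would, in place of code of your own. Each camera call takes 0.05 s, during which the arm holds its last target. There are 200 camera calls.

## Working session

There is one attempt and no reset: what is moved stays moved. The work goes in short steps, Python scripts to look and compute and a shell command to move; the robot and the scene stay as the last step left them, time stands still between calls to the robot, and variables do not carry over. Pictures are saved under pics/ and viewed, at most 10 in all, crops included, and the job is handed in when it is done.

```bash
mkdir -p pics
cat > h.py <<'E'
import numpy as np, cv2
from plant import ctrl
from scipy.spatial.transform import Rotation as R
def rot(r):
    r=np.array(r,float); return r if r.shape==(3,3) else R.from_quat(r).as_matrix()
def cam(n):
    s=ctrl.get_state(); c=ctrl.read_camera(n)
    if n=='wrist':
        T=np.eye(4);T[:3,:3]=rot(s['tcp_rot']);T[:3,3]=s['eef_pos'];T=T@np.array(c['tool_from_camera'])
    else:
        T=np.eye(4);T[:3,:3]=rot(c['rotation']);T[:3,3]=c['xyz']
    c['T']=T; return c
def cloud(c):
    K=np.array(c['camera_matrix']);d=c['depth'];v,u=np.mgrid[:d.shape[0],:d.shape[1]]
    p=np.stack([(u-K[0,2])/K[0,0]*d,-(v-K[1,2])/K[1,1]*d,-d],-1)
    return p@c['T'][:3,:3].T+c['T'][:3,3]
def save(c,n): cv2.imwrite('pics/'+n,c['img'][...,::-1])
E
python3 - <<'E'
from h import *
for n in('top','scene'):
    c=cam(n);save(c,n+'1.png');np.savez(n+'1.npz',img=c['img'],P=cloud(c),d=c['depth']);print(n,c['T'].round(3).tolist(),{k:np.shape(v) for k,v in c.items()})
print(ctrl.get_state())
E
```

```text
top [[0.344, 0.882, -0.323, 0.159], [-0.939, 0.32, -0.125, -0.029], [-0.007, 0.346, 0.938, 1.347], [0.0, 0.0, 0.0, 1.0]] {'img': (400, 640, 3), 'depth': (400, 640), 'camera_matrix': (3, 3), 'xyz': (3,), 'rotation': (4,), 'T': (4, 4)}
scene [[0.978, 0.09, -0.189, 0.257], [-0.208, 0.498, -0.842, -1.387], [0.019, 0.862, 0.506, 1.014], [0.0, 0.0, 0.0, 1.0]] {'img': (400, 640, 3), 'depth': (400, 640), 'camera_matrix': (3, 3), 'xyz': (3,), 'rotation': (4,), 'T': (4, 4)}
{'time': 0.1, 'qpos': array([-1.41999924e+00,  2.87145356e-01,  1.57807918e+00, -1.29983275e-05,
        1.27861852e+00, -1.50003692e-01]), 'dq': array([ 0.00163109, -0.00277598, -0.00282803, -0.00079979, -0.00136915,
       -0.00021536]), 'joint_efforts': array([ 9.26546927e-04, -4.07294655e+01, -2.93697488e+01, -1.46601615e-04,
        3.42004590e-03,  3.32817997e-06]), 'eef_pos': array([ 0.1999212 , -0.64406551,  0.23001368]), 'tcp_rot': array([ 9.88710258e-01,  1.49835775e-01, -6.66797464e-06, -1.12519983e-03]), 'contact_force': array([-0.05536826,  0.33519891, -0.04725364]), 'wrist_torque': array([-0.01949481,  0.00983512, -0.00374821]), 'finger_force': 0.0, 'opening': 0.9989596918877959}
```

View pics/top1.png

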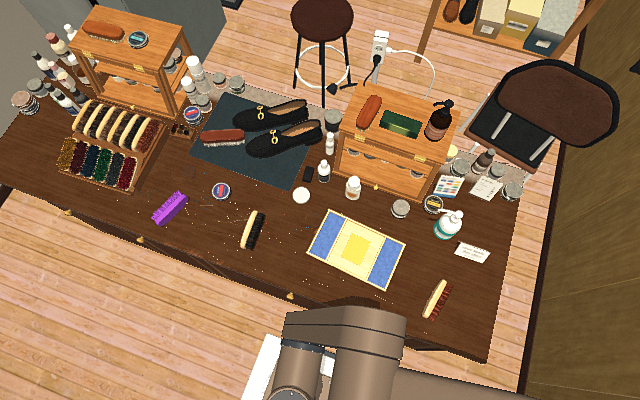

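View pics/scene1.png

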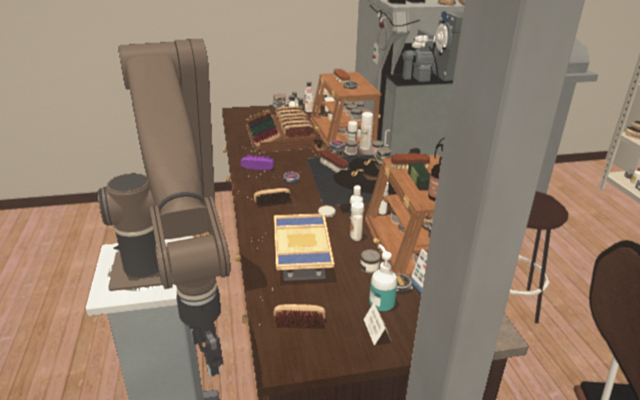

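The top view has these candidates:
- **Black brush:** (253,230), light back with black bristles, left of the tray.
- **Red brush:** (436,299), light back with red bristles, right of the tray.
- **Not meant:** the purple one at (170,208), the red one on the mat at (224,137), and the ones on the racks at (370,110) and (80,150).

The tray, with its two blue pockets, is at (356,248). The two brushes either side of it fit the description. I'll confirm that in a crop and measure them.

Run:
```python
from h import *
z=np.load('top1.npz');im,P=z['img'],z['P']
cr=im[180:330,220:480];cv2.imwrite('pics/crop.png',cv2.resize(cr,None,fx=3,fy=3,interpolation=cv2.INTER_CUBIC)[...,::-1])
def rect(m,name):
    p=P[m];(c,s,a)=cv2.minAreaRect(p[:,:2].astype(np.float32));print(name,m.sum(),np.round(c,4),np.round(s,4),round(a,1),'z',np.percentile(p[:,2],[5,50,95]).round(4))
v,u=np.mgrid[:400,:640]
for n,(a,b) in dict(black=(253,230),red=(436,299)).items():
    w=(abs(u-a)<30)&(abs(v-b)<33)
    rect(w&(P[...,2]>.015)&(P[...,2]<.07),n+' all'); rect(w&(P[...,2]>.036)&(P[...,2]<.07),n+' top')
    q=P[w&(P[...,2]>.015)&(P[...,2]<.07)]; 
hsv=cv2.cvtColor(im,cv2.COLOR_RGB2HSV)
blue=(hsv[...,0]>100)&(hsv[...,0]<130)&(hsv[...,1]>70)&(P[...,2]>.04)&(P[...,2]<.09)&(v>200)&(v<295)&(u>295)&(u<410)
n,l,st,_=cv2.connectedComponentsWithStats(blue.astype(np.uint8))
for i in range(1,n):
    if st[i,4]>100: rect(l==i,'blue')
w=(v>200)&(v<295)&(u>295)&(u<410)&(P[...,2]>.05)&(P[...,2]<.1);rect(w,'tray')
```

```text
black all 525 [0.4802 0.3628] [0.2202 0.1141] 42.2 z [0.0248 0.0435 0.0494]
black top 439 [0.4446 0.3327] [0.136 0.045] 3.2 z [0.0377 0.0443 0.0495]
red all 618 [ 0.4324 -0.3301] [0.0455 0.1401] 76.6 z [0.025  0.0435 0.0491]
red top 523 [ 0.4331 -0.33  ] [0.044  0.1388] 76.8 z [0.038  0.0445 0.0494]
blue 765 [0.5085 0.0778] [0.0582 0.157 ] 83.8 z [0.0591 0.0634 0.068 ]
blue 838 [ 0.4854 -0.1314] [0.0584 0.1583] 83.8 z [0.0594 0.0634 0.0675]
tray 4479 [ 0.57   -0.0354] [0.2862 0.3244] 83.9 z [0.0586 0.064  0.0735]
```

View pics/crop.png

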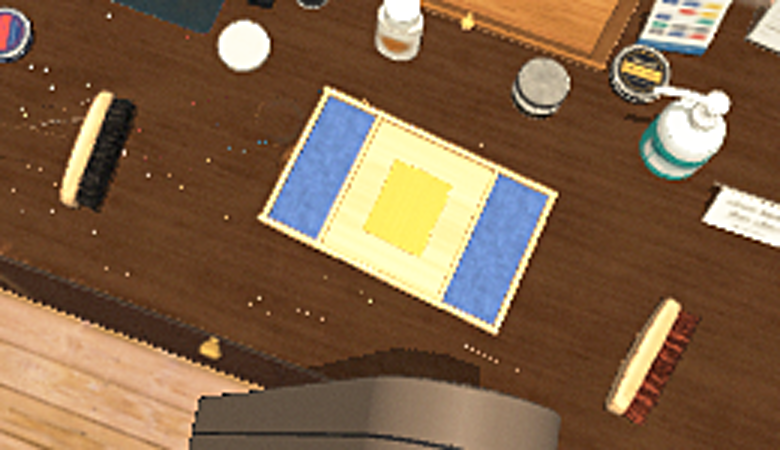

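The crop confirms the choice: light-backed black brush on the left, light-backed red brush on the right, and an empty, level tray between them. The sizes, heights and the 0.2105 m pocket spacing all match. I'll do red first, into pocket_b.

```bash
cat >> h.py <<'E'
def go(x,y,z,yaw):
    "rows' numbers to bring TCP to world x,y,z with tool x axis at yaw (deg)"
    s=ctrl.get_state();Rm=rot(s['tcp_rot']);d=Rm.T@(np.array([x,y,z])-s['eef_pos'])*100
    cur=np.degrees(np.arctan2(Rm[1,0],Rm[0,0]));t=(cur-yaw+90)%180-90
    print('dx %.2f dy %.2f dz %.2f twist %.1f'%(*d,t),'| q',s['qpos'].round(2),'t',round(s['time'],2))
def measure(lo,hi,near,r=.1,cmask=None):
    c=cam('wrist');P=cloud(c);m=(P[...,2]>lo)&(P[...,2]<hi)&(np.hypot(P[...,0]-near[0],P[...,1]-near[1])<r)&(c['depth']>0)
    if cmask: m&=cmask(cv2.cvtColor(c['img'],cv2.COLOR_RGB2HSV))
    n,l,st,_=cv2.connectedComponentsWithStats(m.astype(np.uint8));m=l==1+np.argmax(st[1:,4]);p=P[m]
    ct,s,a=cv2.minAreaRect(p[:,:2].astype(np.float32))
    if s[0]<s[1]: a+=90
    a=(a+90)%180-90
    print('centre',np.round(ct,4),'size',np.round(s,4),'long axis yaw',round(a,1),'z',np.percentile(p[:,2],[5,50,95]).round(4),'touches border',bool(m[0].any()|m[-1].any()|m[:,0].any()|m[:,-1].any()))
    return c
E
python3 -c "
from h import *
go(.433,-.33,.17,-13.2)"
python3 -m pendant '[{"dx":31.6,"dy":-23.1,"dz":6,"twist":30.4},{"dx":31.6,"dy":-23.1,"dz":6,"twist":30.4},{"dx":31.6,"dy":-23.1,"dz":6,"twist":30.4},{"dx":31.6,"dy":-23.1,"dz":6,"twist":30.4},{"dx":31.6,"dy":-23.1,"dz":6,"twist":30.4},{"dx":31.6,"dy":-23.1,"dz":6,"twist":30.4},{"dx":31.6,"dy":-23.1,"dz":6,"twist":30.4},{"dx":31.6,"dy":-23.1,"dz":6,"twist":30.4},{"dx":31.6,"dy":-23.1,"dz":6,"twist":30.4},{"dx":31.6,"dy":-23.1,"dz":6,"twist":30.4}]' 100 40
python3 -c "
from h import *
c=measure(.03,.06,(.433,-.33));save(c,'w1.png');go(.433,-.33,.02,-13.2)"
```

```text
dx 31.56 dy -23.08 dz 6.06 twist 30.4 | q [-1.42  0.29  1.58 -0.    1.28 -0.15] t 0.1
time: 1.35
eef_pos: [0.4328, -0.3316, 0.1716]
tcp_rot: [0.993, -0.116, 0.0, 0.0]
contact_force: [0.5, 0.1, -0.2]
opening: 0.999
finger_force: 0.0
centre [ 0.4374 -0.3296] size [0.0445 0.1374] long axis yaw -12.9 z [0.0359 0.044  0.0468] touches border False
dx -0.02 dy -0.16 dz 15.16 twist -0.1 | q [-0.84  0.06  1.95 -0.    1.13  0.96] t 1.4
```

View pics/w1.png

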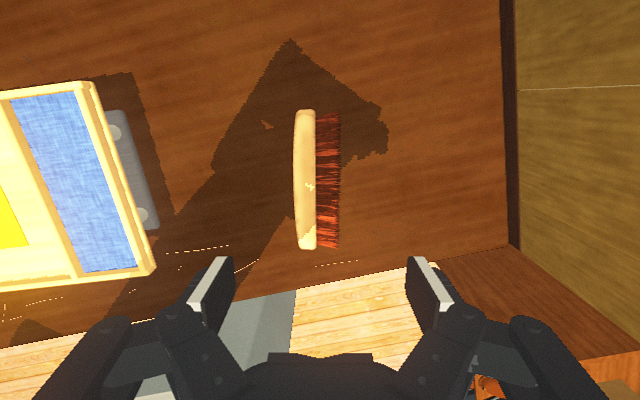

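The wrist view shows the red brush at (318,180), square between the open fingers. I'll go down and grip it.

```bash
python3 -m pendant '[{"dx":0.2,"dy":-0.2,"dz":5},{"dx":0.2,"dy":-0.2,"dz":9},{"dx":0.2,"dy":-0.2,"dz":12},{"dx":0.2,"dy":-0.2,"dz":14},{"dx":0.2,"dy":-0.2,"dz":15.1},{"dx":0.2,"dy":-0.2,"dz":15.1},{"dx":0.2,"dy":-0.2,"dz":15.1}]' 100 40
python3 -m pendant '[{"dz":0},{"dz":0},{"dz":0},{"dz":0},{"dz":0},{"dz":0},{"dz":0},{"dz":0}]' 0 40
```

```text
$[0]: bad value
$[0]: bad value
```

```bash
python3 -m pendant '[{"dx":0.2,"dy":-0.2,"dz":5,"twist":0},{"dx":0.2,"dy":-0.2,"dz":9,"twist":0},{"dx":0.2,"dy":-0.2,"dz":12,"twist":0},{"dx":0.2,"dy":-0.2,"dz":14,"twist":0},{"dx":0.2,"dy":-0.2,"dz":15.1,"twist":0},{"dx":0.2,"dy":-0.2,"dz":15.1,"twist":0},{"dx":0.2,"dy":-0.2,"dz":15.1,"twist":0}]' 100 40
python3 -m pendant '[{"dx":0,"dy":0,"dz":0,"twist":0},{"dx":0,"dy":0,"dz":0,"twist":0},{"dx":0,"dy":0,"dz":0,"twist":0},{"dx":0,"dy":0,"dz":0,"twist":0},{"dx":0,"dy":0,"dz":0,"twist":0},{"dx":0,"dy":0,"dz":0,"twist":0},{"dx":0,"dy":0,"dz":0,"twist":0},{"dx":0,"dy":0,"dz":0,"twist":0}]' 0 40
```

```text
time: 2.28
eef_pos: [0.4363, -0.3298, 0.0214]
tcp_rot: [0.993, -0.115, 0.001, 0.001]
contact_force: [0.0, 0.7, -0.5]
opening: 1.002
finger_force: 0.0
time: 3.28
eef_pos: [0.4362, -0.3293, 0.021]
tcp_rot: [0.993, -0.115, 0.0, 0.0]
contact_force: [-0.2, 0.7, 5.3]
opening: 0.521
finger_force: 43.6
```

```bash
python3 -m pendant '[{"dx":0,"dy":0,"dz":-3,"twist":0},{"dx":0,"dy":0,"dz":-8,"twist":0},{"dx":0,"dy":0,"dz":-13,"twist":0},{"dx":0,"dy":0,"dz":-13,"twist":0},{"dx":0,"dy":0,"dz":-13,"twist":0}]'
python3 -c "
from h import *
go(.4854,-.1314,.15,-6.3)"
```

```text
time: 3.9
eef_pos: [0.435, -0.3281, 0.1488]
tcp_rot: [0.993, -0.115, -0.001, -0.001]
contact_force: [-0.1, 0.5, -1.2]
opening: 0.518
finger_force: 42.9
dx 0.42 dy -20.30 dz -0.09 twist -6.9 | q [-0.83  0.09  1.97 -0.    1.09  0.97] t 3.9
```

```bash
python3 -m pendant '[{"dx":0.4,"dy":-5,"dz":0,"twist":-3},{"dx":0.4,"dy":-10,"dz":0,"twist":-6.9},{"dx":0.4,"dy":-15,"dz":0,"twist":-6.9},{"dx":0.4,"dy":-19,"dz":0,"twist":-6.9},{"dx":0.4,"dy":-20.3,"dz":0,"twist":-6.9},{"dx":0.4,"dy":-20.3,"dz":0,"twist":-6.9},{"dx":0.4,"dy":-20.3,"dz":0,"twist":-6.9},{"dx":0.4,"dy":-20.3,"dz":0,"twist":-6.9}]'
python3 - <<'E'
from h import *
c=cam('wrist');save(c,'w2.png');P=cloud(c);hsv=cv2.cvtColor(c['img'],cv2.COLOR_RGB2HSV)
s=ctrl.get_state();Rm=rot(s['tcp_rot'])
L=(P-s['eef_pos'])@Rm*1000  # tool mm
b=(hsv[...,0]>100)&(hsv[...,0]<130)&(hsv[...,1]>70)&(abs(P[...,2]-.063)<.01)
print('blue tool x',np.percentile(L[b][:,0],[1,99]),'y',np.percentile(L[b][:,1],[1,99]))
t=(abs(L[...,2]-(-27))<18)&(abs(L[...,0])<90)&(abs(L[...,1])<40)&(hsv[...,1]>50)
print('brush? x',np.percentile(L[t][:,0],[1,99]),'y',np.percentile(L[t][:,1],[1,99]))
go(.4854,-.1314,.085,-6.3)
E
```

```text
time: 4.9
eef_pos: [0.4857, -0.1333, 0.1502]
tcp_rot: [0.998, -0.055, -0.0, 0.0]
contact_force: [-0.2, 0.7, -2.3]
opening: 0.522
finger_force: 42.8
blue tool x [-77.43891452  79.28920966] y [-241.74769415   23.31650231]
brush? x [-38.42409024  68.38646028] y [-32.94170595  22.99052057]
dx -0.06 dy -0.18 dz 6.53 twist -0.1 | q [-0.47 -0.01  2.06 -0.    1.09  1.21] t 4.95
```

View pics/w2.png

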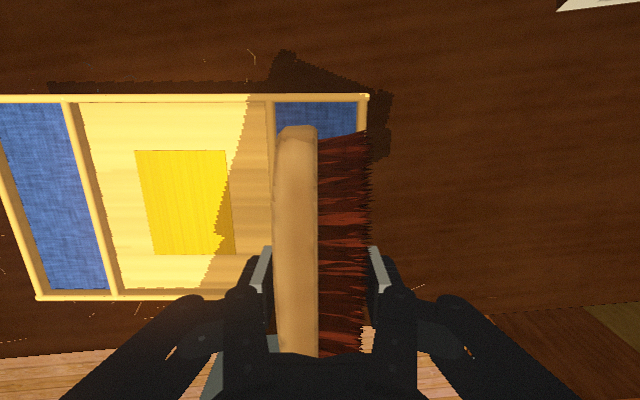

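The red brush is held over pocket_b, with its far end at (295,130) and about 2.5 mm short along the tool's x. The correction is dx +0.3, dy −0.2. Now I'll lower it onto the floor, about 8 mm past first contact at the end.

```bash
python3 -m pendant '[{"dx":0.3,"dy":-0.2,"dz":2,"twist":0},{"dx":0.3,"dy":-0.2,"dz":4,"twist":0},{"dx":0.3,"dy":-0.2,"dz":5.5,"twist":0},{"dx":0.3,"dy":-0.2,"dz":6.2,"twist":0},{"dx":0.3,"dy":-0.2,"dz":6.2,"twist":0},{"dx":0.3,"dy":-0.2,"dz":6.2,"twist":0}]'
python3 -m pendant '[{"dx":0,"dy":0,"dz":0.2,"twist":0},{"dx":0,"dy":0,"dz":0.4,"twist":0},{"dx":0,"dy":0,"dz":0.4,"twist":0},{"dx":0,"dy":0,"dz":0.4,"twist":0}]'
python3 -m pendant '[{"dx":0,"dy":0,"dz":0.2,"twist":0},{"dx":0,"dy":0,"dz":0.4,"twist":0},{"dx":0,"dy":0,"dz":0.4,"twist":0},{"dx":0,"dy":0,"dz":0.4,"twist":0}]'
python3 -c "
from h import *
c=cam('scene');save(c,'s2.png');go(.4854,-.1314,.084,-6.3);cv2.imwrite('pics/s2c.png',cv2.resize(c['img'][180:330,220:400],None,fx=4,fy=4)[...,::-1])"
```

```text
time: 5.7
eef_pos: [0.4897, -0.1308, 0.0891]
tcp_rot: [0.999, -0.055, 0.001, 0.0]
contact_force: [-0.4, 0.5, -0.9]
opening: 0.516
finger_force: 42.8
time: 6.2
eef_pos: [0.4891, -0.1305, 0.0843]
tcp_rot: [0.999, -0.055, -0.0, -0.0]
contact_force: [0.3, -0.1, -0.5]
opening: 0.516
finger_force: 42.8
time: 6.7
eef_pos: [0.489, -0.1305, 0.0803]
tcp_rot: [0.999, -0.055, -0.0, -0.0]
contact_force: [0.0, 0.5, -1.3]
opening: 0.514
finger_force: 42.9
dx -0.36 dy 0.13 dz -0.37 twist 0.0 | q [-0.46  0.1   2.1  -0.    0.95  1.22] t 6.75
```

View pics/s2c.png

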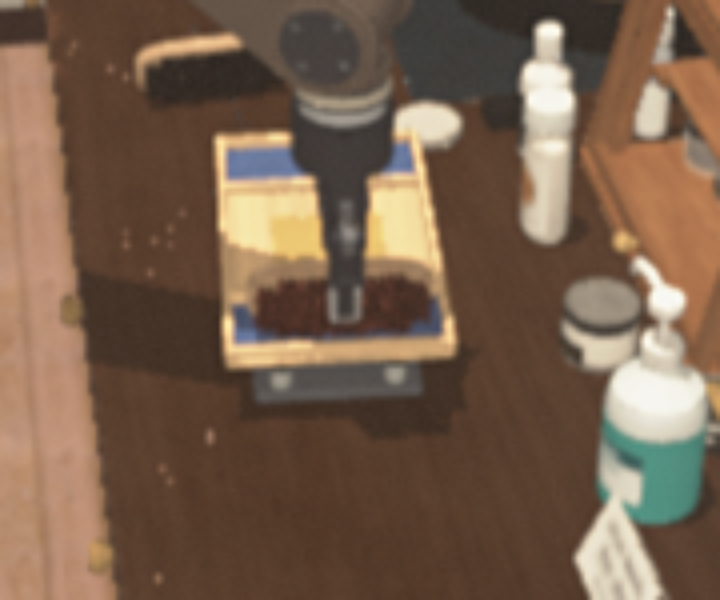

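The red brush is between the pocket_b rims, with its bristles at (340,300) in the crop. I'll check contact from how high pocket_a has risen.

```bash
cat >> h.py <<'E'
def tilt(n='wrist'):
    c=cam(n);P=cloud(c);hsv=cv2.cvtColor(c['img'],cv2.COLOR_RGB2HSV)
    cen=np.array([.497,-.0268]);ax=np.array([.1097,.994])
    q=(P[...,:2]-cen)@ax;e=(P[...,:2]-cen)@np.array([.994,-.1097])
    for nm,s in(('a',1),('b',-1)):
        m=(hsv[...,0]>100)&(hsv[...,0]<130)&(hsv[...,1]>60)&(abs(q*s-.105)<.033)&(abs(e)<.085)&(P[...,2]>.04)&(P[...,2]<.1)
        if m.sum()>30: print('pocket',nm,'n',m.sum(),'at',q[m].mean().round(3),'z',np.median(P[...,2][m]).round(4))
    return c
E
python3 -c "
from h import *
tilt();tilt('top')"
```

```text
pocket a n 1968 at 0.093 z 0.0671
pocket b n 3193 at -0.106 z 0.058
pocket a n 785 at 0.105 z 0.0681
```

Contact is confirmed: pocket_a is up 4–5 mm and pocket_b down 5 mm. I'll go 5 mm further, release gently and rise.

```bash
python3 -m pendant '[{"dx":0,"dy":0,"dz":0.2,"twist":0},{"dx":0,"dy":0,"dz":0.5,"twist":0},{"dx":0,"dy":0,"dz":0.5,"twist":0},{"dx":0,"dy":0,"dz":0.5,"twist":0}]'
python3 -m pendant '[{"dx":0,"dy":0,"dz":0.5,"twist":0},{"dx":0,"dy":0,"dz":0.5,"twist":0},{"dx":0,"dy":0,"dz":0,"twist":0},{"dx":0,"dy":0,"dz":0,"twist":0},{"dx":0,"dy":0,"dz":0,"twist":0},{"dx":0,"dy":0,"dz":0,"twist":0}]' 80 20
python3 -m pendant '[{"dx":0,"dy":0,"dz":-2,"twist":0},{"dx":0,"dy":0,"dz":-5,"twist":0},{"dx":0,"dy":0,"dz":-10,"twist":0},{"dx":0,"dy":0,"dz":-10,"twist":0},{"dx":0,"dy":0,"dz":-10,"twist":0}]' 100 40
python3 -c "
from h import *
c=tilt();save(c,'w3.png');go(.4446,.3327,.17,3.2)"
```

```text
time: 7.35
eef_pos: [0.489, -0.1305, 0.0753]
tcp_rot: [0.999, -0.055, -0.0, -0.0]
contact_force: [-0.6, 0.7, -0.9]
opening: 0.521
finger_force: 42.9
time: 8.1
eef_pos: [0.4891, -0.1305, 0.0754]
tcp_rot: [0.999, -0.055, 0.0, 0.0]
contact_force: [-0.3, -0.4, 0.0]
opening: 0.8
finger_force: 0.0
time: 8.72
eef_pos: [0.4888, -0.1304, 0.175]
tcp_rot: [0.999, -0.055, -0.0, -0.0]
contact_force: [-1.3, -0.0, 0.2]
opening: 1.0
finger_force: 0.0
pocket a n 12629 at 0.107 z 0.0767
pocket b n 2108 at -0.09 z 0.052
dx -9.40 dy -45.53 dz 0.46 twist -9.5 | q [-0.46 -0.03  2.04 -0.    1.14  1.22] t 8.78
```

View pics/w3.png

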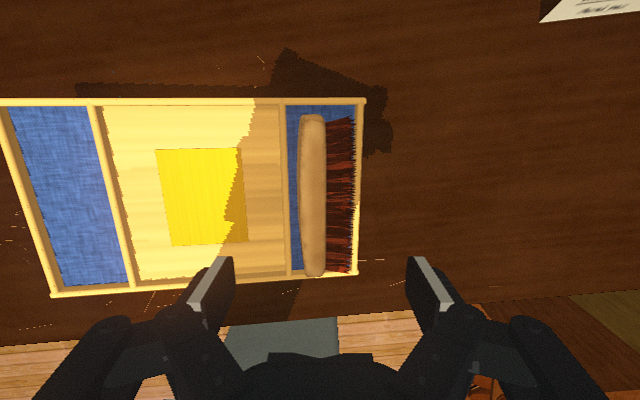

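The red brush lies in pocket_b at (325,195) and the tray is tipped to its stop. On to the black brush.

```bash
python3 -m pendant '[{"dx":-9.4,"dy":-45.5,"dz":0.4,"twist":-9.5},{"dx":-9.4,"dy":-45.5,"dz":0.4,"twist":-9.5},{"dx":-9.4,"dy":-45.5,"dz":0.4,"twist":-9.5},{"dx":-9.4,"dy":-45.5,"dz":0.4,"twist":-9.5},{"dx":-9.4,"dy":-45.5,"dz":0.4,"twist":-9.5},{"dx":-9.4,"dy":-45.5,"dz":0.4,"twist":-9.5},{"dx":-9.4,"dy":-45.5,"dz":0.4,"twist":-9.5},{"dx":-9.4,"dy":-45.5,"dz":0.4,"twist":-9.5},{"dx":-9.4,"dy":-45.5,"dz":0.4,"twist":-9.5},{"dx":-9.4,"dy":-45.5,"dz":0.4,"twist":-9.5}]'
python3 -m pendant '[{"dx":0,"dy":0,"dz":0,"twist":0},{"dx":0,"dy":0,"dz":0,"twist":0}]'
python3 -c "
from h import *
c=measure(.03,.06,(.4446,.3327));save(c,'w4.png');go(.4446,.3327,.021,3.2)"
```

```text
time: 10.02
eef_pos: [0.4447, 0.331, 0.1699]
tcp_rot: [1.0, 0.028, -0.001, 0.001]
contact_force: [-1.0, 0.8, 0.0]
opening: 1.002
finger_force: 0.0
time: 10.28
eef_pos: [0.4457, 0.3311, 0.1713]
tcp_rot: [1.0, 0.027, -0.0, 0.0]
contact_force: [0.5, -0.7, -0.3]
opening: 0.999
finger_force: 0.0
centre [0.4489 0.3343] size [0.1383 0.0448] long axis yaw 3.4 z [0.0356 0.0441 0.0469] touches border False
dx -0.10 dy -0.15 dz 15.04 twist -0.0 | q [ 0.46  0.08  1.93 -0.    1.13  1.97] t 10.32
```

```bash
python3 -m pendant '[{"dx":0.1,"dy":-0.2,"dz":5,"twist":0},{"dx":0.1,"dy":-0.2,"dz":9,"twist":0},{"dx":0.1,"dy":-0.2,"dz":12,"twist":0},{"dx":0.1,"dy":-0.2,"dz":14,"twist":0},{"dx":0.1,"dy":-0.2,"dz":15,"twist":0},{"dx":0.1,"dy":-0.2,"dz":15,"twist":0},{"dx":0.1,"dy":-0.2,"dz":15,"twist":0}]'
python3 -m pendant '[{"dx":0,"dy":0,"dz":0,"twist":0},{"dx":0,"dy":0,"dz":0,"twist":0},{"dx":0,"dy":0,"dz":0,"twist":0},{"dx":0,"dy":0,"dz":0,"twist":0},{"dx":0,"dy":0,"dz":0,"twist":0},{"dx":0,"dy":0,"dz":0,"twist":0},{"dx":0,"dy":0,"dz":0,"twist":0},{"dx":0,"dy":0,"dz":0,"twist":0}]' 0 40
python3 -m pendant '[{"dx":0,"dy":0,"dz":-3,"twist":0},{"dx":0,"dy":0,"dz":-8,"twist":0},{"dx":0,"dy":0,"dz":-14,"twist":0},{"dx":0,"dy":0,"dz":-14,"twist":0},{"dx":0,"dy":0,"dz":-14,"twist":0}]'
python3 -c "
from h import *
go(.5085,.0778,.16,-6.3)"
```

```text
time: 11.2
eef_pos: [0.4472, 0.3346, 0.0226]
tcp_rot: [1.0, 0.028, 0.001, -0.001]
contact_force: [0.5, 0.2, 0.7]
opening: 0.999
finger_force: 0.0
time: 12.2
eef_pos: [0.4467, 0.3344, 0.022]
tcp_rot: [1.0, 0.028, 0.0, -0.0]
contact_force: [-0.7, 0.3, 5.0]
opening: 0.516
finger_force: 43.7
time: 12.82
eef_pos: [0.4452, 0.3336, 0.1599]
tcp_rot: [1.0, 0.028, -0.001, 0.001]
contact_force: [-0.8, 0.0, -2.5]
opening: 0.519
finger_force: 43.0
dx 4.87 dy 25.89 dz 0.00 twist 9.5 | q [ 0.46  0.1   1.93 -0.    1.11  1.98] t 12.82
```

```bash
python3 -m pendant '[{"dx":2,"dy":5,"dz":0,"twist":3},{"dx":4,"dy":10,"dz":0,"twist":6},{"dx":5.1,"dy":15,"dz":0,"twist":9.5},{"dx":5.1,"dy":20,"dz":0,"twist":9.5},{"dx":5.1,"dy":24.5,"dz":0,"twist":9.5},{"dx":5.1,"dy":25.9,"dz":0,"twist":9.5},{"dx":5.1,"dy":25.9,"dz":0,"twist":9.5},{"dx":5.1,"dy":25.9,"dz":0,"twist":9.5},{"dx":5.1,"dy":25.9,"dz":0,"twist":9.5}]'
python3 - <<'E'
from h import *
c=tilt();save(c,'w5.png');P=cloud(c)
s=ctrl.get_state();L=(P-s['eef_pos'])@rot(s['tcp_rot'])*1000
t=(L[...,2]<-8)&(L[...,2]>-45)&(abs(L[...,0])<90)&(abs(L[...,1])<40)
print('brush x',np.percentile(L[t][:,0],[1,99]),'y',np.percentile(L[t][:,1],[1,99]))
go(.5105,.0778,.099,-6.3)
E
```

```text
time: 13.95
eef_pos: [0.5115, 0.0796, 0.161]
tcp_rot: [0.999, -0.054, -0.0, -0.0]
contact_force: [0.4, 0.6, -1.1]
opening: 0.518
finger_force: 42.9
pocket a n 1701 at 0.101 z 0.0761
pocket b n 1089 at -0.097 z 0.0508
brush x [-40.51723482  69.49134429] y [-32.85244042  32.51617094]
dx -0.09 dy 0.18 dz 6.22 twist 0.1 | q [-0.04  0.01  2.02  0.    1.11  1.64] t 14.0
```

View pics/w5.png

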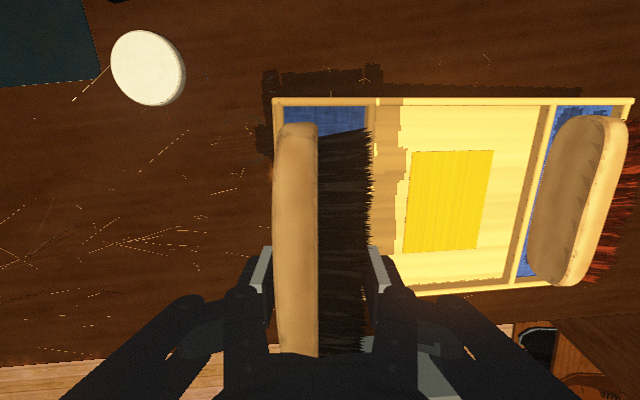

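The black brush is centred over pocket_a, with its end at (320,130). The red one sits in its pocket. I'll lower it slowly, pushing the raised pocket down to level.

```bash
python3 -m pendant '[{"dx":-0.1,"dy":0.2,"dz":2,"twist":0},{"dx":-0.1,"dy":0.2,"dz":4,"twist":0},{"dx":-0.1,"dy":0.2,"dz":5,"twist":0},{"dx":-0.1,"dy":0.2,"dz":5.5,"twist":0},{"dx":-0.1,"dy":0.2,"dz":5.9,"twist":0},{"dx":-0.1,"dy":0.2,"dz":6.3,"twist":0},{"dx":-0.1,"dy":0.2,"dz":6.6,"twist":0},{"dx":-0.1,"dy":0.2,"dz":6.9,"twist":0},{"dx":-0.1,"dy":0.2,"dz":7.2,"twist":0},{"dx":-0.1,"dy":0.2,"dz":7.2,"twist":0}]'
python3 -m pendant '[{"dx":0,"dy":0,"dz":0.2,"twist":0},{"dx":0,"dy":0,"dz":0.4,"twist":0},{"dx":0,"dy":0,"dz":0.4,"twist":0},{"dx":0,"dy":0,"dz":0.4,"twist":0}]'
python3 -c "
from h import *
tilt();tilt('top')"
```

```text
time: 15.25
eef_pos: [0.5105, 0.0764, 0.0891]
tcp_rot: [0.999, -0.055, -0.0, 0.0]
contact_force: [0.1, -0.3, -1.0]
opening: 0.518
finger_force: 43.0
time: 15.75
eef_pos: [0.5105, 0.0765, 0.0853]
tcp_rot: [0.999, -0.055, -0.0, 0.0]
contact_force: [0.6, 0.7, 0.7]
opening: 0.519
finger_force: 43.1
pocket a n 3322 at 0.112 z 0.0631
pocket b n 498 at -0.09 z 0.0628
pocket b n 265 at -0.103 z 0.0633
```

The tray is level with the black brush on its floor. I'll release it and rise clear.

```bash
python3 -m pendant '[{"dx":0,"dy":0,"dz":0,"twist":0},{"dx":0,"dy":0,"dz":0,"twist":0},{"dx":0,"dy":0,"dz":0,"twist":0},{"dx":0,"dy":0,"dz":0,"twist":0},{"dx":0,"dy":0,"dz":0,"twist":0},{"dx":0,"dy":0,"dz":0,"twist":0}]' 80 20
python3 -m pendant '[{"dx":0,"dy":0,"dz":-2,"twist":0},{"dx":0,"dy":0,"dz":-5,"twist":0},{"dx":0,"dy":0,"dz":-10,"twist":0},{"dx":0,"dy":0,"dz":-16,"twist":0},{"dx":0,"dy":0,"dz":-18,"twist":0},{"dx":0,"dy":6,"dz":-18,"twist":0},{"dx":0,"dy":10,"dz":-18,"twist":0},{"dx":0,"dy":10,"dz":-18,"twist":0},{"dx":0,"dy":10,"dz":-18,"twist":0},{"dx":0,"dy":10,"dz":-18,"twist":0}]'
python3 - <<'E'
from h import *
c=tilt();save(c,'w6.png');P=cloud(c)
cen=np.array([.497,-.0268]);q=(P[...,:2]-cen)@[.1097,.994];e=(P[...,:2]-cen)@[.994,-.1097]
for s in(1,-1):
    m=(abs(q*s-.105)<.045)&(abs(e)<.085)&(P[...,2]>.088)&(P[...,2]<.13)
    print(s,'q',np.percentile(q[m]*s,[1,50,99]).round(4),'e',np.percentile(e[m],[1,99]).round(4),'z',np.percentile(P[m][:,2],[50,90,98]).round(4))
    for a,b in((.07,.09),(.12,.14)):
        k=m&(q*s>a)&(q*s<b);print('  strip',a,k.sum(),np.percentile(P[k][:,2],95).round(4) if k.any() else '')
E
```

```text
time: 16.6
eef_pos: [0.5105, 0.0765, 0.0853]
tcp_rot: [0.999, -0.055, -0.0, -0.0]
contact_force: [-0.8, -0.5, 0.5]
opening: 0.8
finger_force: 0.0
time: 17.85
eef_pos: [0.4997, -0.022, 0.2652]
tcp_rot: [0.999, -0.054, -0.0, -0.0]
contact_force: [-0.1, -0.1, 0.0]
opening: 0.798
finger_force: 0.0
pocket a n 1065 at 0.091 z 0.0633
pocket b n 1129 at -0.091 z 0.0626
1 q [0.0822 0.104  0.1244] e [-0.06    0.0717] z [0.1071 0.1099 0.1107]
  strip 0.07 1210 0.1096
  strip 0.12 487 0.1107
-1 q [0.0817 0.0994 0.1244] e [-0.0602  0.0716] z [0.1062 0.1091 0.1098]
  strip 0.07 1517 0.1095
  strip 0.12 446 0.1084
```

View pics/w6.png

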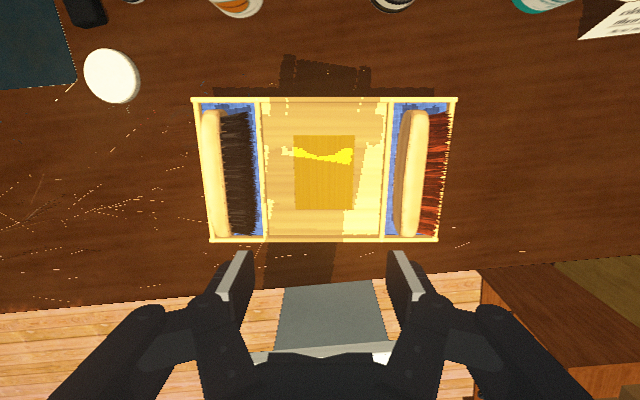

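The picture shows both brushes lying in their pockets, black at (230,170) and red at (420,175). They are centred to within about 1 mm, tops at about 0.110 m, and the two pocket floors agree in height within 1 mm. I'll let the tray settle for a second and hand in.

```bash
python3 -m pendant '[{"dx":0,"dy":0,"dz":0,"twist":0},{"dx":0,"dy":0,"dz":0,"twist":0},{"dx":0,"dy":0,"dz":0,"twist":0},{"dx":0,"dy":0,"dz":0,"twist":0},{"dx":0,"dy":0,"dz":0,"twist":0},{"dx":0,"dy":0,"dz":0,"twist":0},{"dx":0,"dy":0,"dz":0,"twist":0},{"dx":0,"dy":0,"dz":0,"twist":0}]'
python3 -c "
from h import *
tilt();print(ctrl.sign_off())"
```

```text
time: 18.9
eef_pos: [0.4996, -0.0229, 0.2653]
tcp_rot: [0.999, -0.055, 0.0, -0.0]
contact_force: [-0.7, 0.3, 0.7]
opening: 0.798
finger_force: 0.0
pocket a n 1043 at 0.091 z 0.0633
pocket b n 1116 at -0.091 z 0.0626
the job is handed in; nothing more can be done
None
```

The job is handed in at about 19 s: the black brush lies in pocket_a and the red in pocket_b, both the same way up as before, and the tray rests level with its pocket floors within 1 mm of each other.

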